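# Rest the rolling pin level in its V-notched stand

## Task

The rolling pin has dried on the sloping steel rack. Lift it off and rest it in the dark wooden stand with one blue handle in each V notch, so that it lies level and still. Lower it gently and keep hold of it until it lies level with both handles down in the notches, do not let it fall in, and leave the steel bowl, the jar and the white dish where they are.

Things in the scene. Friction and masses are not known exactly. Their poses are not given: they have to be found in the camera images.
- pin: Rolling pin, about 0.25 kg: wooden barrel 40 mm in diameter, 150 mm long, with a blue handle 20 mm in diameter and 60 mm long at each end (270 mm overall, ends alike). Origin at its centre, on its axis; its y axis runs along the pin. At the start it lies on the rack at 35 degrees to the table, +y end high, the middle of its barrel free for the fingers.
- rack: Steel drying rack, fixed: base 90 x 250 x 8 mm (x, y, z), two posts with 14 mm thick 90-degree V saddles under the pin's handles, sloping up at 35 degrees towards +y. Origin under the base's centre; the pin's centre lies 128 mm above it, the saddles 82 mm (low) and 110 mm (high) from there along the slope. The barrel's lower end leans on the low saddle.
- stand: Dark wooden stand, fixed: base 90 x 250 x 14 mm (x, y, z) and two uprights 14 mm thick at y = -92 and +92 mm, each with a 90-degree V notch open upward, 51 mm wide at the mouth (x), its tips 96 mm above the table. The notches run along y. Between the uprights it is open down to the base. Origin at the centre of the base's underside.
- stand_seat (a point): Where the pin's origin lies when the pin rests home in the stand: 85 mm above the table over the stand's origin, midway between the notches; axes as the stand's (y along the notches, z up). The barrel has 10 mm of play each way along y between the uprights.
- bowl: Stainless steel mixing bowl, 160 mm across the rim, 75 mm high, loose. Origin at the centre of its underside.
- jar: Amber jar with a red cap, 60 mm in diameter, 100 mm high, loose. Origin at the centre of its underside.
- dish: Small white dish, 90 mm across, 40 mm high, loose. Origin at the centre of its underside.

How it is judged (in metres and radians):
On the way:
1. still held in the fingers, the pin is lowered level into both notches (centre within 12 mm of home height and 8 mm across, axis within 0.15 rad of the notches') (x of pin in the frame of stand_seat between -0.008 and 0.008 m and y of pin in the frame of stand_seat between -0.015 and 0.015 m and z of pin in the frame of stand_seat between -0.012 and 0.012 m and angle between the y axis of pin and the y axis of stand_seat, either way round below 0.15 rad and contact force between the fingers and pin above 2 N), for 0.1 s.
At the end, for the whole second after the job is handed in: The pin rests in both notches of the stand, at rest: its origin within 4 mm of the seat point across the notches and in height and within 13 mm along them, its axis within 0.04 rad of the notches' (level), and bowl, jar and dish within 30 mm of where they started (x of pin in the frame of stand_seat between -0.004 and 0.004 m and y of pin in the frame of stand_seat between -0.013 and 0.013 m and z of pin in the frame of stand_seat between -0.004 and 0.004 m and angle between the y axis of pin and the y axis of stand_seat, either way round below 0.04 rad and linear speed of pin below 0.01 m/s and angular speed of pin below 0.1 rad/s and distance of each of bowl, jar, dish from where it was at the start of the episode below 0.03 m); the robot touches nothing.
It fails at once if the pin is slammed or pressed hard into the stand (contact over 60 N) (contact force between pin and stand above 60 N).
It fails at once if the pin is dropped on the table (its centre below 30 mm) (height (world z) of pin below 0.03 m).
It fails at once if the bowl, the jar or the dish is pushed more than 30 mm (distance of any of bowl, jar, dish from where it was at the start of the episode above 0.03 m).
It also fails if it takes over 43 s, if anything falls off the work surface, if the arm or the gripper's body presses on something with over 40 N, if the wrist force passes 120 N, or if a joint passes its speed limit or range.

## Robot

A 6-joint arm with a two-finger parallel gripper is mounted at the origin on the work surface. World frame = base frame: x ahead of the robot, y to its left, z up, the work surface at z = 0. Lengths are in m, angles in degrees, forces in N, time in s.
With the tool pointing down it reaches from about 0.25 to 0.725 m from the base axis. Payload 9.7 kg.
Tool frame: the origin (TCP) lies midway between the tips of the shut fingers; the grasp point (between the pads) lies 19 mm behind it; z points along the fingers, y is the line along which they close (so a half turn about z gives the same grasp; the last joint's range is limited). The gripper opens to 85 mm and grips with 20 to 120 N. Pads are 22 mm wide; open, the fingers measure 114 mm over their backs; the gripper's body (76 mm by 85 mm) begins 54 mm behind the grasp point. The pads swing forward as they close: fully open they stand 13 mm farther back than shut.
Start: joints at [-74.771, 4.979, 10.078, 95.1, 0, 90], TCP at [0.144, -0.531, 0.201] pointing down, gripper open.
Joint ranges: [-179.16, 179.16], [-48.56, 103.87], [-65.8, 70.77], [-126.05, 130.52], [-82.76, 87.17], [-180, 180]. Speed limits (degrees/s): [127.2, 127.2, 147.25, 180, 180, 180].

## Interface

Orientations are given as [roll, pitch, yaw] about the fixed x, y, z axes, in that order (R = Rz(yaw) Ry(pitch) Rx(roll)).
In Python, from workcell import readout, imaging, bot, spotter gives the robot as it stands.
- The arm moves only by the shell command python3 -m jog 'ROWS' [FORCE]. ROWS is JSON, a list of rows, each an object with "rotation": the turn, a rotation vector about the world's x, y, z in degrees, a list of three; "translation": the shift along the world's x, y, z in mm, a list of three; "grip": the finger opening in mm, from 0 to 85.4. In form: [{"rotation": [wx, wy, wz], "translation": [dx, dy, dz], "grip": grip}, ...]. A call has 1 to 20 rows; each row is the pose to reach, as a shift and turn from the pose commanded when the call began; what a row does not reach only later rows make up. A row lasts 1/10 s, in which the tool goes at most 50 mm and 8.59 degrees, less where a joint would pass 70% of its speed; a pose out of reach is approached as far as the arm can. A call with a gripper value outside its range is refused whole. The fingers move at their own pace and stop on an object; FORCE is the grip in N (left out, the last holds). Time passes only in rows, so rows that repeat a pose let the fingers close. It gives the time, the measured TCP pose, the force, the opening and the grip force at its end, in the units of the state.
- readout.get_obs(): the state, without advancing time (a new reading comes with each control period).
- imaging.camera(name): name is "side" or "top" or "wrist"; returns (picture, depth): 420x560x3 uint8, red, green, blue; 420x560 float32, m along the optical axis (not along the pixel's ray), 0 where there is no reading.
- imaging.camera_info(name): a dict with "vertical_fov" (degrees; the focal length in pixels is half the picture's height over the tangent of half this angle, whatever the lens; pixels are square), "cx", "cy" (the principal point, pixels), "k1" (the pictures are not rectified: a ray, as slopes to the right and down, at radius r is drawn at 1 + k1 r^2 times it, then the intrinsics apply), "extrinsics" (4x4, takes a point from camera to world coordinates); the wrist camera has in their place "tool_from_camera" (4x4, takes a point from camera to tool coordinates, whose origin is the TCP and whose axes are the flange's). Camera axes: x right, y down, z forward; pixel columns grow to the right and rows downward; lengths in m; the calibration is good to about 2 mm. A picture is of the moment at which its call begins: read the wrist's pose just before it. camera_info takes no time and is no camera call.
- bot.job_done(): hands the job in; it is judged then, once.
Trained networks look in the newest picture that a camera, given by its name, has taken for a name from the list of things; names that differ only in an ending like _2 or _b are one class to them, and where a whole thing is asked for, a point or a joint stands for the part that bears it (a point fixed in the world has none). Each returns a list of dicts, best first, with "confidence" (0 to 1); they miss things now and then, are a little off and sometimes report something else, mostly with a low value. They report only what shows in the picture. A call takes as long as a camera call.
- spotter.spot_in(camera, target): "box" ([centre column, centre row, width, height] in pixels, round what is visible of it).
- spotter.mark_of(camera, target): "uv" ([column, row] in pixels: a listed point, or the origin of a listed thing).
The state is a dict: "time": time; "q": joint angles; "qd": joint speeds; "joint_efforts": joint torques, N m; "ee_pos": TCP position; "tcp_rot": TCP orientation; "wrist_force": force on the tool from outside, world axes, zero at the start; "torque": the same for the moment, N m; "opening": finger opening in m; "grasp_force": force on a finger pad.
Only numpy, scipy, OpenCV 4.12 (cv2) and the standard library are available. Lean on these libraries where they do the work, as an engineer would, in place of code of your own. Each camera call takes 0.05 s, during which the arm holds its last target. There are 200 camera calls.

## Working session

There is one attempt and no reset: what is moved stays moved. The work goes in short steps, Python scripts to look and compute and a shell command to move; the robot and the scene stay as the last step left them, time stands still between calls to the robot, and variables do not carry over. Pictures are saved under pics/ and viewed, at most 10 in all, crops included, and the job is handed in when it is done.

```bash
ls; mkdir -p pics; cat > h.py <<'E'
import numpy as np, cv2
from scipy.spatial.transform import Rotation as R
from workcell import readout, imaging, bot, spotter
def cam(name):
    o=readout.get_obs(); p,d=imaging.camera(name); i=imaging.camera_info(name)
    if name=="wrist":
        T=np.eye(4); T[:3,3]=o["ee_pos"]; T[:3,:3]=R.from_euler("xyz",o["tcp_rot"],degrees=True).as_matrix()
        E=T@np.array(i["tool_from_camera"])
    else: E=np.array(i["extrinsics"])
    return p,d,i,E
def rays(i,uv):
    f=210/np.tan(np.radians(i["vertical_fov"])/2)
    s=(np.asarray(uv,float).reshape(-1,2)-[i["cx"],i["cy"]])/f
    u=s.copy()
    for _ in range(20): u=s/(1+i["k1"]*(u**2).sum(1,keepdims=True))
    return np.c_[u,np.ones(len(u))]
def cloud(p,d,i,E):
    v,u=np.mgrid[:420,:560]; r=rays(i,np.c_[u.ravel(),v.ravel()])
    X=(r*d.reshape(-1,1))@E[:3,:3].T+E[:3,3]
    return X.reshape(420,560,3)
E
python3 - <<'E'
from h import *
print(readout.get_obs())
ps=[]
for n in ["side","top","wrist"]:
    p,d,i,E=cam(n); print(n,{k:v for k,v in i.items() if k!="extrinsics"},E.round(3).tolist()); np.savez(f"{n}0.npz",p=p,X=cloud(p,d,i,E),d=d,E=E)
    if n!="wrist":
        for t in ["pin","rack","stand","stand_seat","bowl","jar","dish"]:
            print(t,[(np.round(x["uv"]),round(x["confidence"],2)) for x in spotter.mark_of(n,t)[:2]])
    ps.append(p)
cv2.imwrite("pics/a.png",cv2.resize(np.hstack(ps[:2])[:,:,::-1],(800,300),interpolation=cv2.INTER_AREA))
cv2.imwrite("pics/top.png",ps[1][:,:,::-1])
E
```

```text
pics
{'time': 0.0, 'q': array([-7.47691449e+01,  5.00958771e+00,  1.00331677e+01,  9.50999486e+01,
       -1.08537025e-04,  9.00007063e+01]), 'qd': array([ 0.07459701,  0.00499137, -0.02587498,  0.01557856, -0.05001731,
       -0.04783681]), 'joint_efforts': array([ 4.55549916e-04, -5.20381272e+01,  4.64812231e+01,  1.61210366e-02,
       -4.60632168e-05,  6.51257608e-06]), 'ee_pos': array([ 0.14441526, -0.53040966,  0.20078609]), 'tcp_rot': array([-1.79923631e+02,  1.09478281e-04,  1.52301490e+01]), 'wrist_force': array([-0.73693091,  1.15169445,  0.67943165]), 'torque': array([ 0.03906956, -0.04512503,  0.03286446]), 'grasp_force': 0.0, 'opening': 0.08529752651130186}
side {'vertical_fov': 45.11158353411766, 'cx': 280.09009525522964, 'cy': 211.47436397584477, 'k1': -0.17717835025141154} [[-0.838, -0.365, 0.404, 0.165], [-0.545, 0.586, -0.6, 0.602], [-0.018, -0.723, -0.69, 0.802], [0.0, 0.0, 0.0, 1.0]]
pin [(array([243., 281.]), 0.89)]
rack [(array([249., 323.]), 0.65), (array([358., 289.]), 0.5)]
stand [(array([350., 197.]), 0.59)]
stand_seat []
bowl [(array([170., 237.]), 0.72)]
j
[... 484 characters left out ...]
jar [(array([310., 169.]), 0.85)]
dish [(array([266., 315.]), 0.58), (array([308., 167.]), 0.24)]
wrist {'vertical_fov': 68.45200199809331, 'cx': 277.85723566500525, 'cy': 210.7138475749526, 'k1': -0.034982332901706034, 'tool_from_camera': array([[-3.80338367e-04, -9.62142430e-01, -2.72546875e-01,
         6.97386997e-02],
       [ 9.99999858e-01, -2.63965167e-04, -4.63649512e-04,
         5.01782112e-04],
       [ 3.74153987e-04, -2.72547013e-01,  9.62142394e-01,
        -1.72089470e-01],
       [ 0.00000000e+00,  0.00000000e+00,  0.00000000e+00,
         1.00000000e+00]])} [[0.262, -0.928, -0.263, 0.212], [-0.965, -0.252, -0.071, -0.513], [-0.0, 0.273, -0.962, 0.374], [0.0, 0.0, 0.0, 1.0]]
```

View pics/a.png

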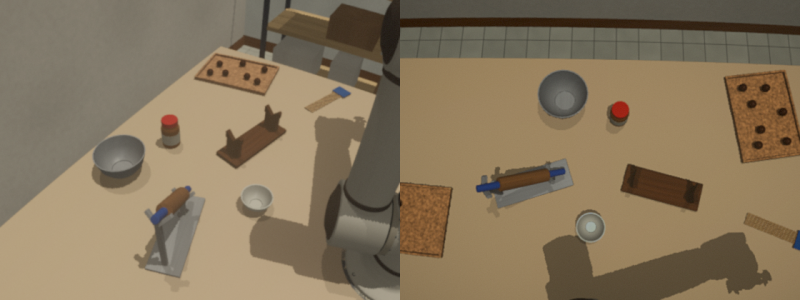

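View pics/top.png

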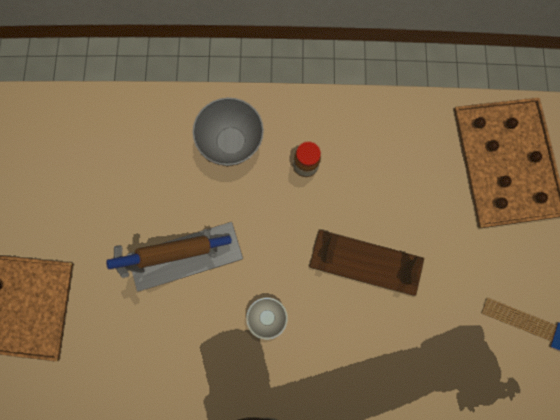

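The top view shows the pin at about (170,250), high blue end at left (110,263) and low end at (225,240). The stand is at (366,262) with uprights at (325,247) and (408,268), the dish at (267,318), the jar at (307,157) and the bowl at (228,132). Next I fit the cylinder and the stand from depth.

```bash
cat > fit.py <<'E'
from h import *
from scipy.optimize import least_squares
def load(n): z=np.load(n+"0.npz"); return z["p"].astype(float),z["X"],z["d"]
def fitcyl(X,r,p0):
    # p: point y fixed frame: center (3), direction (yaw,elev)
    def res(q):
        a=np.array([np.cos(q[4])*np.cos(q[3]),np.cos(q[4])*np.sin(q[3]),np.sin(q[4])])
        w=X-q[:3]; t=w@a; rad=np.linalg.norm(w-t[:,None]*a,axis=1)
        return np.r_[rad-r, 1e-3*t.mean()]
    s=least_squares(res,p0,loss="soft_l1",f_scale=0.002); return s.x,np.median(np.abs(s.fun[:-1]))
if __name__=="__main__":
  for n in ["top","side"]:
    p,X,d=load(n); r,g,b=p[...,0],p[...,1],p[...,2]
    reg=(d>0)&(X[...,2]>.05)&(X[...,2]<.26)&(abs(X[...,0]-.36)<.25)&(X[...,1]>0.02)&(X[...,1]<.4)
    blue=reg&(b>r*1.5)&(b>60)
    Xb=X[blue]; 
    m=reg&(r>b*1.5)&(r>50); Xm=X[m]
    print(n,"blue",len(Xb),"barrel",len(Xm))
    c=Xb.mean(0); u,s,vt=np.linalg.svd(Xb-c); a=vt[0]*np.sign(vt[0][2]); print(" blue line",c.round(4),a.round(3),np.sort(np.r_[(Xb-c)@a])[[5,-5]].round(3))
    w=Xm-c; t=w@a; q=np.linalg.norm(w-t[:,None]*a,axis=1); Xm=Xm[(q<.03)&(abs(t)<.12)]
    print(" barrel n",len(Xm))
    p0=np.r_[Xm.mean(0)-[0,0,.01],np.arctan2(a[1],a[0]),np.arcsin(a[2])]
    x,e=fitcyl(Xm,.02,p0); a=np.array([np.cos(x[4])*np.cos(x[3]),np.cos(x[4])*np.sin(x[3]),np.sin(x[4])])
    tt=(Xm-x[:3])@a; lo,hi=np.percentile(tt,[.5,99.5]); tb=(Xb-x[:3])@a
    print(" cyl",x.round(4),np.degrees(x[3:]).round(2),"err",e,"ext",lo.round(3),hi.round(3),"blue ext",np.percentile(tb,[.5,99.5]).round(3))
    print(" center barrel",(x[:3]+a*(lo+hi)/2).round(4)," center blue",(x[:3]+a*np.percentile(tb,[.5,99.5]).mean()).round(4))
    # stand
    S=(d>0)&(X[...,2]>.006)&(X[...,2]<.13)&(X[...,1]<-.01)&(X[...,1]>-.36)&(X[...,0]>.25)&(X[...,0]<.5)&(r<140)
    Xs=X[S]; base=Xs[(Xs[:,2]<.02)]; up=Xs[Xs[:,2]>.07]
    print(" stand",len(base),len(up),"zmax",np.percentile(Xs[:,2],99.5).round(4),"base z",np.median(base[:,2]).round(4))
    for nm,Q in [("base",base),("up",up)]:
        (cx,cy),(w,h),an=cv2.minAreaRect((Q[:,:2]*1000).astype(np.float32)); print("  ",nm,round(cx,1),round(cy,1),round(w,1),round(h,1),round(an,2))
    for k in (0,1):
        hi=up[(up[:,1]>-.19)==bool(k)]
        if len(hi): print("   upright",len(hi),hi.mean(0).round(4),hi.min(0).round(3),hi.max(0).round(3))
    for nm,bx in [("bowl",(.5,.72,0,.2)),("jar",(.5,.7,-.12,.0)),("dish",(.2,.33,-.04,.1))]:
        Q=X[(d>0)&(X[...,2]>.015)&(X[...,2]<.13)&(X[...,0]>bx[0])&(X[...,0]<bx[1])&(X[...,1]>bx[2])&(X[...,1]<bx[3])]
        if len(Q): print("  ",nm,Q.min(0).round(3),Q.max(0).round(3))
E
python3 fit.py
```

```text
top blue 460 barrel 1374
 blue line [0.5133 0.2131 0.1508] [-0.259  0.777  0.573] [-0.161  0.105]
 barrel n 1360
 cyl [0.5135 0.2171 0.1435 1.8912 0.6045] [108.36  34.63] err 0.0008842942144576347 ext -0.102 0.047 blue ext [-0.16   0.107]
 center barrel [0.5206 0.1958 0.128 ]  center blue [0.5204 0.1963 0.1284]
 stand 1473 154 zmax 0.0954 base z 0.014
   base 457.8 -170.5 112.7 354.6 14.0
   up 480.0 -304.3 15.4 41.9 76.25
   upright 154 [ 0.4788 -0.3035  0.0831] [ 0.458 -0.316  0.07 ] [ 0.499 -0.293  0.1  ]
   bowl [0.502 0.086 0.052] [0.72  0.189 0.13 ]
   jar [ 0.5   -0.12   0.015] [ 0.582 -0.09   0.098]
   dish [ 0.2   -0.011  0.115] [0.202 0.047 0.13 ]
side blue 226 barrel 1344
 blue line [0.4878 0.2772 0.1967] [-0.253  0.796  0.55 ] [-0.224  0.026]
 barrel n 639
 cyl [0.4992 0.2511 0.1662 1.8946 0.5682] [108.55  32.56] err 0.0007743862968996804 ext -0.079 0.008 blue ext [-0.19   0.067]
 center barrel [0.5088 0.2225 0.1469]  center blue [0.5156 0.2021 0.1332]
 stand 1062 131 zmax 0.094 base z 0.0144
   base 428.1 -152.2 194.3 330.2 37.0
   up 478.8 -302.8 15.9 47.5 72.41
   upright 131 [ 0.4764 -0.3007  0.0807] [ 0.457 -0.318  0.07 ] [ 0.5   -0.291  0.097]
   bowl [0.501 0.078 0.015] [0.72  0.186 0.13 ]
   jar [ 0.5   -0.12   0.015] [ 0.575 -0.088  0.097]
```

```bash
cat > st.py <<'E'
from fit import *
for n in ["top","side"]:
    p,X,d=load(n); r=p[...,0]
    S=(d>0)&(X[...,2]>.007)&(X[...,2]<.13)&(X[...,1]<-.06)&(X[...,1]>-.36)&(X[...,0]>.36)&(X[...,0]<.6)&(r<120)
    l,lab,st,_=cv2.connectedComponentsWithStats(cv2.morphologyEx(S.astype(np.uint8),cv2.MORPH_OPEN,np.ones((2,2)))); k=1+np.argmax(st[1:,4]); Xs=X[(lab==k)]
    up=Xs[Xs[:,2]>.03]
    for nm,Q in [("all",Xs),("base",Xs[Xs[:,2]<.02]),("up",Xs[Xs[:,2]>.06])]:
        (cx,cy),(w,h),an=cv2.minAreaRect((Q[:,:2]*1000).astype(np.float32)); print(n,nm,len(Q),round(cx,1),round(cy,1),round(w,1),round(h,1),round(an,2))
    C=[]
    for s in (0,1):
        Q=up[((up[:,1]>-.21)==bool(s))&(up[:,2]>.06)]; (cx,cy),wh,an=cv2.minAreaRect((Q[:,:2]*1000).astype(np.float32)); C.append([cx,cy]); print("  upright",len(Q),np.round([cx,cy,*wh,an],1),Q[:,2].max().round(4))
    C=np.array(C); print("  mid",C.mean(0).round(1),"len",np.linalg.norm(C[1]-C[0]).round(1),"yaw of y",np.degrees(np.arctan2(*(C[1]-C[0])[::-1])).round(2))
E
python3 st.py
```

```text
top all 4387 510.6 -181.7 151.2 346.1 1.32
top base 3737 511.1 -223.3 255.4 90.2 75.27
top up 512 507.7 -162.5 124.6 317.0 5.3
  upright 277 [ 489.8 -306.9   15.8   62.3   75. ] 0.0995
  upright 235 [488.4 -86.9  38.7 187.2  48.5] 1.0764
  mid [ 489.1 -196.9] len 220.1 yaw of y 90.36
side all 3282 410.8 113.6 197.5 1074.8 16.31
side base 2253 498.7 -252.9 329.2 90.5 74.91
side up 513 386.5 158.3 149.5 979.9 17.86
  upright 225 [ 483.9 -305.1   17.    58.2   76.2] 0.0956
  upright 288 [341.8 222.6  47.3 835.2  28.2] 0.802
  mid [412.8 -41.2] len 546.5 yaw of y 105.07
```

```bash
python3 -m jog '[{"rotation":[0,0,60],"translation":[356,281,149],"grip":85},{"rotation":[0,0,60],"translation":[356,281,149],"grip":85},{"rotation":[0,0,60],"translation":[356,281,149],"grip":85},{"rotation":[0,0,60],"translation":[356,281,149],"grip":85},{"rotation":[0,0,60],"translation":[356,281,149],"grip":85},{"rotation":[0,0,60],"translation":[356,281,149],"grip":85},{"rotation":[0,0,60],"translation":[356,281,149],"grip":85},{"rotation":[0,0,60],"translation":[356,281,149],"grip":85},{"rotation":[0,0,60],"translation":[356,281,149],"grip":85},{"rotation":[0,0,60],"translation":[356,281,149],"grip":85},{"rotation":[0,0,60],"translation":[356,281,149],"grip":85},{"rotation":[0,0,60],"translation":[356,281,149],"grip":85},{"rotation":[0,0,60],"translation":[356,281,149],"grip":85},{"rotation":[0,0,60],"translation":[356,281,149],"grip":85}]' 60
cat > look.py <<'E'
import sys
from h import *
tag=sys.argv[1]
p,d,i,E=cam("wrist"); X=cloud(p,d,i,E); np.savez(f"{tag}0.npz",p=p,X=X,d=d,E=E); cv2.imwrite(f"pics/{tag}.png",p[:,:,::-1])
o=readout.get_obs(); print(o["q"].round(1),o["ee_pos"].round(4),o["tcp_rot"].round(2),o["time"])
E
python3 look.py w1
python3 - <<'E'
from h import *
z=np.load("w10.npz"); p=z["p"].astype(float); X=z["X"]; d=z["d"]; r=p[...,0]
near=(np.hypot(X[...,0]-.511,X[...,1]+.22)<.16)&(d>0)&(X[...,2]<.15)
Q=X[near&(X[...,2]>.06)]; B=X[near&(abs(X[...,2]-.014)<.004)&(r<120)]
f=lambda Q:np.round(np.hstack([np.ravel(v) for v in cv2.minAreaRect((Q[:,:2]*1000).astype(np.float32))]),2)
print("base",len(B),f(B)); C=[]
for s in (0,1):
    U=Q[(Q[:,1]>-.22)==bool(s)]; t=f(U); C.append(t[:2]); print(len(U),t,U[:,2].max().round(4))
C=np.array(C); print(C.mean(0),np.linalg.norm(C[1]-C[0]),np.degrees(np.arctan2(*(C[1]-C[0])[::-1])))
E
```

```text
time: 2.25
ee_pos: [0.4996, -0.2504, 0.3505]
tcp_rot: [-180.0, 0.0, 75.1]
wrist_force: [0.4, -0.9, -0.1]
opening: 0.0849
grasp_force: 0.0
[-26.6  13.5  37.2 113.6  -0.   78.2] [ 0.4996 -0.2504  0.3505] [-180.      0.     75.14] 2.3
base 7122 [ 512.47 -216.93  249.58   89.82   75.49]
530 [ 490.08 -306.71   14.79   61.51   75.84] 0.0968
630 [ 534.74 -128.74   14.79   61.57   75.19] 0.0976
[ 512.41  -217.725] 183.48797372035037 75.91301478380146
```

View pics/w1.png

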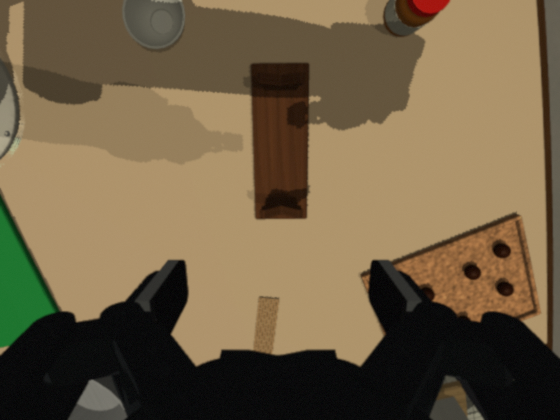

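The wrist view shows the stand at columns 251-308, rows 63-218, with both uprights clear. It gives centre (512.4,-217.3) mm and yaw 75.6°. Next is a hover over the pin, tilted square to its axis.

```bash
cat > tgt.py <<'E'
import sys
from h import *
# desired tool pose with x along pin axis (yaw,elev), TCP = C + off*toolz ; from given commanded pose
def tool(yaw,el):
    h=np.radians(yaw-90); return R.from_rotvec(np.radians(el)*np.array([np.cos(h),np.sin(h),0]))*R.from_euler("xyz",[180,0,yaw],degrees=True)
def delta(Rc,pc,Rt,pt): return (Rt*Rc.inv()).as_rotvec(degrees=True).round(2),((np.array(pt)-pc)*1000).round(1)
def now():
    o=readout.get_obs(); return R.from_euler("xyz",o["tcp_rot"],degrees=True),np.array(o["ee_pos"])
E
python3 - <<'E'
from tgt import *
C=np.array([.5205,.196,.128]); Rt=tool(108.4,34.8); z=Rt.as_matrix()[:,2]
Rc,pc=now(); print(z, delta(Rc,pc,Rt,C-.10*z))
E
```

```text
[-0.18014519  0.54153641 -0.82114921] (array([35.27,  1.09, 32.21]), array([  38.9,  392.2, -140.4]))
```

```bash
python3 -m jog '[{"rotation":[35.3,1.1,32.2],"translation":[39,392,-140],"grip":85},{"rotation":[35.3,1.1,32.2],"translation":[39,392,-140],"grip":85},{"rotation":[35.3,1.1,32.2],"translation":[39,392,-140],"grip":85},{"rotation":[35.3,1.1,32.2],"translation":[39,392,-140],"grip":85},{"rotation":[35.3,1.1,32.2],"translation":[39,392,-140],"grip":85},{"rotation":[35.3,1.1,32.2],"translation":[39,392,-140],"grip":85},{"rotation":[35.3,1.1,32.2],"translation":[39,392,-140],"grip":85},{"rotation":[35.3,1.1,32.2],"translation":[39,392,-140],"grip":85},{"rotation":[35.3,1.1,32.2],"translation":[39,392,-140],"grip":85},{"rotation":[35.3,1.1,32.2],"translation":[39,392,-140],"grip":85},{"rotation":[35.3,1.1,32.2],"translation":[39,392,-140],"grip":85},{"rotation":[35.3,1.1,32.2],"translation":[39,392,-140],"grip":85},{"rotation":[35.3,1.1,32.2],"translation":[39,392,-140],"grip":85}]' 60
python3 look.py w2
cat > pinfit.py <<'E'
from fit import *
from tgt import *
def pinfit(tag,C,yaw,el):
    p,X,d=load(tag); r,g,b=p[...,0],p[...,1],p[...,2]
    yw,e=np.radians([yaw,el]); a=np.array([np.cos(e)*np.cos(yw),np.cos(e)*np.sin(yw),np.sin(e)])
    w=X-C; t=w@a; q=np.linalg.norm(w-t[...,None]*a,axis=-1)
    ok=(d>0)&(q<.033)&(abs(t)<.16); m=ok&(r>b*1.4)&(r>40)&(q>.012); bl=ok&(b>r*1.4)&(b>40)
    x,er=fitcyl(X[m],.02,np.r_[C,yw,e]); a=np.array([np.cos(x[4])*np.cos(x[3]),np.cos(x[4])*np.sin(x[3]),np.sin(x[4])])
    tt=(X[m]-x[:3])@a; tb=(X[bl]-x[:3])@a; E1=np.percentile(tt,[.5,99.5]); E2=np.percentile(tb,[.5,99.5]) if len(tb) else [np.nan]*2
    print("n",m.sum(),bl.sum(),"yaw,el",np.degrees(x[3:]).round(2),"err",er.round(5),"barrel len",np.ptp(E1).round(4),"full",np.ptp(E2).round(4),"cB",(x[:3]+a*E1.mean()).round(4),"cH",(x[:3]+a*np.mean(E2)).round(4))
    return x,a,E1,E2
E
python3 -c "
from pinfit import *
pinfit('w2',np.array([.5205,.196,.128]),108.4,34.8)"
```

```text
time: 3.6
ee_pos: [0.5399, 0.141, 0.2109]
tcp_rot: [179.9, -34.8, 108.4]
wrist_force: [0.7, -1.0, -0.2]
opening: 0.0851
grasp_force: 0.0
[ -2.8  15.7  16.7 105.   32.2  64.7] [0.5398 0.1412 0.2108] [179.92 -34.82 108.41] 3.65
n 7230 2622 yaw,el [108.3   35.02] err 0.00036 barrel len 0.176 full 0.2662 cB [0.5159 0.2076 0.1361] cH [0.5197 0.1962 0.1277]
```

View pics/w2.png

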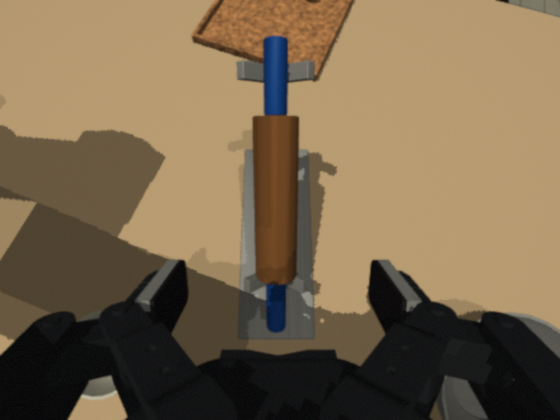

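The pin lies straight between the fingers (barrel columns 253-298, handles at rows 40 and 325). The wrist-camera fit agrees with the top view to within 1 mm.

```bash
python3 - <<'E'
from tgt import *
C=np.array([.5200,.1964,.1279]); Rt=tool(108.35,35); z=Rt.as_matrix()[:,2]
Rc,pc=now(); print(delta(Rc,pc,Rt,C+.022*z), z)
E
```

```text
(array([ 0.15,  0.12, -0.01]), array([ -23.8,   67.2, -100.9])) [-0.18057383  0.54441071 -0.81915204]
```

```bash
python3 -m jog '[{"rotation":[0,0,0],"translation":[-6,17,-25],"grip":85},{"rotation":[0,0,0],"translation":[-12,34,-50],"grip":85},{"rotation":[0,0,0],"translation":[-16,46,-70],"grip":85},{"rotation":[0,0,0],"translation":[-20,57,-86],"grip":85},{"rotation":[0,0,0],"translation":[-24,67,-101],"grip":85},{"rotation":[0,0,0],"translation":[-24,67,-101],"grip":85},{"rotation":[0,0,0],"translation":[-24,67,-101],"grip":60},{"rotation":[0,0,0],"translation":[-24,67,-101],"grip":45},{"rotation":[0,0,0],"translation":[-24,67,-101],"grip":30},{"rotation":[0,0,0],"translation":[-24,67,-101],"grip":20},{"rotation":[0,0,0],"translation":[-24,67,-101],"grip":20},{"rotation":[0,0,0],"translation":[-24,67,-101],"grip":20},{"rotation":[0,0,0],"translation":[-24,67,-101],"grip":20},{"rotation":[0,0,0],"translation":[-24,67,-101],"grip":20}]' 60
```

```text
time: 5.05
ee_pos: [0.5155, 0.2084, 0.1105]
tcp_rot: [180.0, -34.8, 108.4]
wrist_force: [-4.3, -7.8, 7.6]
opening: 0.0306
grasp_force: 54.1
```

```bash
python3 look.py w3; python3 -c "
from pinfit import *
pinfit('w3',np.array([.52,.1964,.1279]),108.35,35)
p,d,i,E=cam('side'); cv2.imwrite('pics/s3.png',cv2.resize(p[180:380,120:400,::-1],None,fx=2,fy=2))
print(readout.get_obs()['opening'])"; python3 -c "
import cv2,numpy as np
a=cv2.imread('pics/w3.png');b=cv2.imread('pics/s3.png');cv2.imwrite('pics/c3.png',cv2.resize(np.hstack([cv2.resize(a,(533,400)),b]),(800,293)))"
```

```text
[ 3.8 11.2  0.5 89.2 33.5 72.4] [0.5155 0.2084 0.1105] [179.96 -34.78 108.42] 5.1
n 17929 4742 yaw,el [108.43  35.02] err 0.00034 barrel len 0.1482 full 0.043 cB [0.5126 0.2185 0.144 ] cH [0.4949 0.2717 0.1832]
0.03145824289836784
```

View pics/c3.png

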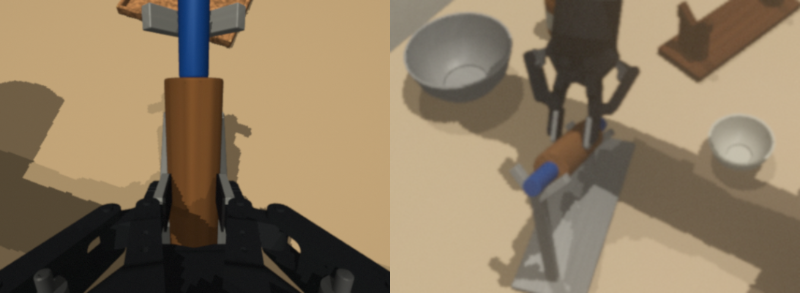

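The fingers close on mid-barrel and the pin has not moved. However, the 31 mm opening is less than the 40 mm barrel, which hints that the pads sit shallow, so I'll regrip 8 mm deeper.

```bash
python3 -m jog '[{"rotation":[0,0,0],"translation":[0,0,0],"grip":70},{"rotation":[0,0,0],"translation":[0,0,0],"grip":70},{"rotation":[0,0,0],"translation":[0,0,0],"grip":70},{"rotation":[0,0,0],"translation":[-1.5,4.4,-6.6],"grip":70},{"rotation":[0,0,0],"translation":[-1.5,4.4,-6.6],"grip":50},{"rotation":[0,0,0],"translation":[-1.5,4.4,-6.6],"grip":30},{"rotation":[0,0,0],"translation":[-1.5,4.4,-6.6],"grip":20},{"rotation":[0,0,0],"translation":[-1.5,4.4,-6.6],"grip":20},{"rotation":[0,0,0],"translation":[-1.5,4.4,-6.6],"grip":20},{"rotation":[0,0,0],"translation":[-1.5,4.4,-6.6],"grip":20},{"rotation":[0,0,0],"translation":[-1.5,4.4,-6.6],"grip":20},{"rotation":[0,0,0],"translation":[-1.5,4.4,-6.6],"grip":20}]' 60
```

```text
time: 6.35
ee_pos: [0.5138, 0.2136, 0.103]
tcp_rot: [180.0, -34.8, 108.5]
wrist_force: [-4.4, -3.9, 3.1]
opening: 0.0374
grasp_force: 60.2
```

```bash
python3 -m jog '[{"rotation":[0,0,0],"translation":[0,0,0],"grip":70},{"rotation":[0,0,0],"translation":[0,0,0],"grip":70},{"rotation":[0,0,0],"translation":[0,0,0],"grip":70},{"rotation":[0,0,0],"translation":[-0.9,2.7,-4.1],"grip":70},{"rotation":[0,0,0],"translation":[-0.9,2.7,-4.1],"grip":50},{"rotation":[0,0,0],"translation":[-0.9,2.7,-4.1],"grip":30},{"rotation":[0,0,0],"translation":[-0.9,2.7,-4.1],"grip":20},{"rotation":[0,0,0],"translation":[-0.9,2.7,-4.1],"grip":20},{"rotation":[0,0,0],"translation":[-0.9,2.7,-4.1],"grip":20},{"rotation":[0,0,0],"translation":[-0.9,2.7,-4.1],"grip":20},{"rotation":[0,0,0],"translation":[-0.9,2.7,-4.1],"grip":20},{"rotation":[0,0,0],"translation":[-0.9,2.7,-4.1],"grip":20}]' 60
python3 -c "
from workcell import readout
o=readout.get_obs(); print(o['opening'],o['grasp_force'],o['ee_pos'])"
```

```text
time: 7.55
ee_pos: [0.5128, 0.2162, 0.0989]
tcp_rot: [-180.0, -34.8, 108.5]
wrist_force: [-4.7, -4.2, 2.6]
opening: 0.0384
grasp_force: 60.1
0.03838564568331114 60.05147337913513 [0.51275452 0.21621769 0.0989436 ]
```

The opening has levelled off near 38.5 mm, so the grip is on the diameter. I'll lift straight up and check.

```bash
python3 -m jog '[{"rotation":[0,0,0],"translation":[0,0,8],"grip":20},{"rotation":[0,0,0],"translation":[0,0,16],"grip":20},{"rotation":[0,0,0],"translation":[0,0,28],"grip":20},{"rotation":[0,0,0],"translation":[0,0,45],"grip":20},{"rotation":[0,0,0],"translation":[0,0,65],"grip":20},{"rotation":[0,0,0],"translation":[0,0,90],"grip":20},{"rotation":[0,0,0],"translation":[0,0,120],"grip":20},{"rotation":[0,0,0],"translation":[0,0,150],"grip":20},{"rotation":[0,0,0],"translation":[0,0,160],"grip":20},{"rotation":[0,0,0],"translation":[0,0,160],"grip":20},{"rotation":[0,0,0],"translation":[0,0,160],"grip":20}]' 60
python3 look.py w4; python3 - <<'E'
from pinfit import *
pinfit('w4',np.array([.52,.1964,.288]),108.35,35)
# then level hover over the stand: tool vertical, x along 75.6
Rt=tool(75.6,0); Rc,pc=now(); print(delta(Rc,pc,Rt,[.5124,-.2173,.21]), readout.get_obs()['opening'])
E
```

```text
time: 8.65
ee_pos: [0.5131, 0.2164, 0.2577]
tcp_rot: [-180.0, -34.8, 108.5]
wrist_force: [-0.4, 0.1, -1.7]
opening: 0.0379
grasp_force: 60.5
[  4.6  11.4  16.9 105.1  33.7  73.3] [0.5128 0.2164 0.2572] [-179.91  -34.85  108.41] 8.7
n 20521 5134 yaw,el [108.4   34.98] err 0.00032 barrel len 0.1071 full 0.0384 cB [0.5151 0.2123 0.298 ] cH [0.4958 0.2701 0.3406]
(array([-35.3 ,  -1.32, -31.81]), array([-4.000e-01, -4.337e+02, -4.720e+01])) 0.03769665751088058
```

Held firmly, with its axis unchanged in the gripper. I'll carry it level over the stand in even steps.

```bash
python3 -m jog '[{"rotation":[-1,0,-1],"translation":[0,-12,0],"grip":20},{"rotation":[-3,0,-2.7],"translation":[0,-36,0],"grip":20},{"rotation":[-5.5,-0.2,-5],"translation":[0,-66,-5],"grip":20},{"rotation":[-8,-0.3,-7.2],"translation":[0,-98,-10],"grip":20},{"rotation":[-10.6,-0.4,-9.5],"translation":[0,-130,-15],"grip":20},{"rotation":[-13.2,-0.5,-11.9],"translation":[0,-163,-20],"grip":20},{"rotation":[-16,-0.6,-14.4],"translation":[0,-197,-26],"grip":20},{"rotation":[-18.8,-0.7,-17],"translation":[0,-231,-32],"grip":20},{"rotation":[-21.6,-0.8,-19.5],"translation":[0,-265,-38],"grip":20},{"rotation":[-24.4,-0.9,-22],"translation":[0,-299,-44],"grip":20},{"rotation":[-27.2,-1,-24.5],"translation":[0,-333,-50],"grip":20},{"rotation":[-29.8,-1.1,-26.9],"translation":[0,-366,-56],"grip":20},{"rotation":[-32.2,-1.2,-29],"translation":[0,-396,-61],"grip":20},{"rotation":[-34.2,-1.3,-30.8],"translation":[0,-420,-65],"grip":20},{"rotation":[-35.3,-1.3,-31.8],"translation":[-0.5,-434,-67],"grip":20},{"rotation":[-35.3,-1.3,-31.8],"translation":[-0.5,-434,-67],"grip":20},{"rotation":[-35.3,-1.3,-31.8],"translation":[-0.5,-434,-67],"grip":20},{"rotation":[-35.3,-1.3,-31.8],"translation":[-0.5,-434,-67],"grip":20}]' 60
python3 look.py w5; python3 - <<'E'
from pinfit import *
pinfit('w5',np.array([.5124,-.2173,.226]),75.6,0)
p,d,i,E=cam("top"); np.savez("t50.npz",p=p,X=cloud(p,d,i,E),d=d,E=E); q=p
pinfit('t5',np.array([.5124,-.2173,.226]),75.6,0)
cv2.imwrite("pics/c5.png",cv2.resize(np.hstack([cv2.imread("pics/w5.png"),q[:,:,::-1]]),(800,300)))
Rc,pc=now(); print(delta(Rc,pc,tool(75.6,0),[.5124,-.2173,.050]))
E
```

```text
time: 10.5
ee_pos: [0.5126, -0.2169, 0.1919]
tcp_rot: [179.9, -0.0, 75.7]
wrist_force: [0.8, -0.3, -2.0]
opening: 0.0381
grasp_force: 60.4
[-22.9   5.6   9.7  94.    0.   81.3] [ 0.5127 -0.2169  0.192 ] [ 1.7993e+02 -1.0000e-02  7.5720e+01] 10.55
n 20583 5201 yaw,el [75.68  0.15] err 0.00033 barrel len 0.1075 full 0.0385 cB [ 0.5181 -0.198   0.2273] cH [ 0.5366 -0.1258  0.2274]
n 799 314 yaw,el [75.55 -0.4 ] err 0.0007 barrel len 0.0661 full 0.0583 cB [ 0.5241 -0.1779  0.2278] cH [ 0.5398 -0.1171  0.2274]
(array([ 0.01,  0.07, -0.12]), array([  -0.3,   -0.4, -142. ]))
```

View pics/c5.png

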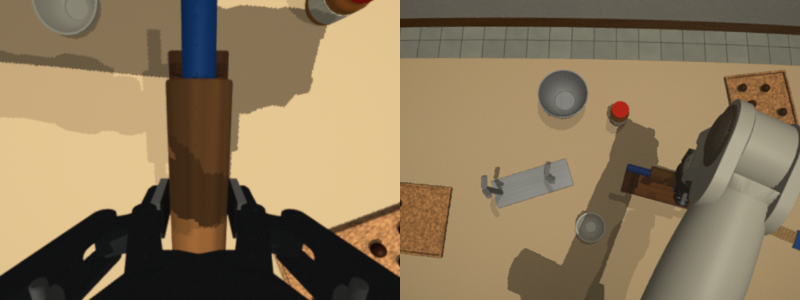

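Level (0.15°), yaw within 0.1° and less than 1 mm off across the notches; jar, bowl and dish are unmoved in the view. I'll lower it.

```bash
python3 -m jog '[{"rotation":[0,0,-0.1],"translation":[-0.7,0,-15],"grip":20},{"rotation":[0,0,-0.1],"translation":[-0.7,0,-40],"grip":20},{"rotation":[0,0,-0.1],"translation":[-0.7,0,-65],"grip":20},{"rotation":[0,0,-0.1],"translation":[-0.7,0,-90],"grip":20},{"rotation":[0,0,-0.1],"translation":[-0.7,0,-108],"grip":20},{"rotation":[0,0,-0.1],"translation":[-0.7,0,-118],"grip":20},{"rotation":[0,0,-0.1],"translation":[-0.7,0,-124],"grip":20},{"rotation":[0,0,-0.1],"translation":[-0.7,0,-128],"grip":20},{"rotation":[0,0,-0.1],"translation":[-0.7,0,-131],"grip":20},{"rotation":[0,0,-0.1],"translation":[-0.7,0,-134],"grip":20},{"rotation":[0,0,-0.1],"translation":[-0.7,0,-136],"grip":20},{"rotation":[0,0,-0.1],"translation":[-0.7,0,-138],"grip":20},{"rotation":[0,0,-0.1],"translation":[-0.7,0,-138],"grip":20},{"rotation":[0,0,-0.1],"translation":[-0.7,0,-138],"grip":20}]' 60
python3 look.py w6; python3 - <<'E'
from pinfit import *
pinfit('w6',np.array([.5124,-.2173,.088]),75.6,0)
E
```

```text
time: 12.0
ee_pos: [0.5119, -0.2176, 0.0539]
tcp_rot: [179.9, 0.0, 75.6]
wrist_force: [0.3, -0.5, -1.5]
opening: 0.0376
grasp_force: 60.5
[-23.    5.4  -5.8  78.7  -0.   81.4] [ 0.5119 -0.2176  0.0539] [1.7992e+02 2.0000e-02 7.5560e+01] 12.05
n 24808 5302 yaw,el [75.44  0.39] err 0.00041 barrel len 0.1315 full 0.0385 cB [ 0.5207 -0.1863  0.0893] cH [ 0.5362 -0.1265  0.0897]
```

No contact yet and about 4 mm to go, so small steps while watching the force.

```bash
python3 -m jog '[{"rotation":[0,0,0],"translation":[0,0,-1],"grip":20},{"rotation":[0,0,0],"translation":[0,0,-1.5],"grip":20},{"rotation":[0,0,0],"translation":[0,0,-2],"grip":20},{"rotation":[0,0,0],"translation":[0,0,-2.5],"grip":20},{"rotation":[0,0,0],"translation":[0,0,-2.5],"grip":20}]' 60; python3 -m jog '[{"rotation":[0,0,0],"translation":[0,0,-0.5],"grip":20},{"rotation":[0,0,0],"translation":[0,0,-1],"grip":20},{"rotation":[0,0,0],"translation":[0,0,-1],"grip":20}]' 60
```

```text
time: 12.55
ee_pos: [0.5118, -0.2176, 0.0512]
tcp_rot: [179.9, 0.0, 75.6]
wrist_force: [0.0, 0.8, -1.8]
opening: 0.0375
grasp_force: 60.5
time: 12.85
ee_pos: [0.5119, -0.2176, 0.0502]
tcp_rot: [179.9, 0.0, 75.6]
wrist_force: [-0.0, -0.6, -3.4]
opening: 0.0378
grasp_force: 60.5
```

```bash
python3 -m jog '[{"rotation":[0,0,0],"translation":[0,0,-0.5],"grip":20},{"rotation":[0,0,0],"translation":[0,0,-0.5],"grip":20},{"rotation":[0,0,0],"translation":[0,0,-0.5],"grip":20}]' 60; python3 -m jog '[{"rotation":[0,0,0],"translation":[0,0,-0.5],"grip":20},{"rotation":[0,0,0],"translation":[0,0,-0.5],"grip":20},{"rotation":[0,0,0],"translation":[0,0,-0.5],"grip":20}]' 60; python3 look.py w7; python3 - <<'E'
from pinfit import *
pinfit('w7',np.array([.5124,-.2173,.085]),75.6,0)
E
```

```text
time: 13.15
ee_pos: [0.5119, -0.2176, 0.0498]
tcp_rot: [179.9, 0.0, 75.6]
wrist_force: [0.4, -0.9, -2.4]
opening: 0.0376
grasp_force: 60.5
time: 13.45
ee_pos: [0.5119, -0.2176, 0.0494]
tcp_rot: [179.9, 0.0, 75.6]
wrist_force: [1.4, -0.3, -1.4]
opening: 0.038
grasp_force: 60.6
[-23.    5.5  -6.2  78.2  -0.   81.4] [ 0.512  -0.2176  0.0494] [1.7992e+02 2.0000e-02 7.5560e+01] 13.5
n 25056 5288 yaw,el [75.59  0.15] err 0.00043 barrel len 0.1314 full 0.0387 cB [ 0.5207 -0.1863  0.0847] cH [ 0.536  -0.1264  0.0848]
```

```bash
for k in 1 2; do python3 -m jog '[{"rotation":[0,0,0],"translation":[0,0,-0.5],"grip":20},{"rotation":[0,0,0],"translation":[0,0,-0.5],"grip":20},{"rotation":[0,0,0],"translation":[0,0,-0.5],"grip":20}]' 60 | egrep "ee_pos|wrist"; done
```

```text
ee_pos: [0.5121, -0.2177, 0.0491]
wrist_force: [0.4, 0.1, 2.3]
ee_pos: [0.5122, -0.2177, 0.049]
wrist_force: [-0.3, 0.5, 5.8]
```

Contact has begun (about 8 N up). One more half millimetre, then ease the grip and open in small steps, which stays safe near the base.

```bash
python3 -m jog '[{"rotation":[0,0,0],"translation":[0,0,-0.5],"grip":20},{"rotation":[0,0,0],"translation":[0,0,-0.5],"grip":20},{"rotation":[0,0,0],"translation":[0,0,-0.5],"grip":20}]' 60; python3 -m jog '[{"rotation":[0,0,0],"translation":[0,0,0],"grip":20},{"rotation":[0,0,0],"translation":[0,0,0],"grip":20},{"rotation":[0,0,0],"translation":[0,0,0],"grip":20}]' 20; python3 look.py w8; python3 - <<'E'
from pinfit import *
pinfit('w8',np.array([.5124,-.2173,.085]),75.6,0); print(readout.get_obs()["torque"].round(2))
E
```

```text
time: 14.4
ee_pos: [0.5122, -0.2177, 0.049]
tcp_rot: [179.8, 0.0, 75.6]
wrist_force: [-3.2, 1.1, 9.3]
opening: 0.0377
grasp_force: 61.7
time: 14.7
ee_pos: [0.5122, -0.2177, 0.049]
tcp_rot: [179.8, 0.0, 75.6]
wrist_force: [-2.0, 1.1, 9.0]
opening: 0.0377
grasp_force: 61.7
[-23.    5.5  -6.3  78.1  -0.   81.4] [ 0.5122 -0.2177  0.049 ] [1.7985e+02 3.0000e-02 7.5570e+01] 14.75
n 25085 5314 yaw,el [75.73  0.27] err 0.00042 barrel len 0.1317 full 0.0386 cB [ 0.5208 -0.1864  0.0844] cH [ 0.5361 -0.1264  0.0847]
[0.21 0.41 0.24]
```

```bash
python3 -m jog '[{"rotation":[0,0,0],"translation":[0,0,0],"grip":39},{"rotation":[0,0,0],"translation":[0,0,0],"grip":42},{"rotation":[0,0,0],"translation":[0,0,0],"grip":48},{"rotation":[0,0,0],"translation":[0,0,0],"grip":60},{"rotation":[0,0,0],"translation":[0,0,0],"grip":75},{"rotation":[0,0,0],"translation":[0,0,0],"grip":80},{"rotation":[0,0,0],"translation":[0,0,0],"grip":80},{"rotation":[0,0,0],"translation":[0,0,0],"grip":80}]' 20; python3 look.py w9; python3 - <<'E'
from pinfit import *
pinfit('w9',np.array([.5124,-.2173,.085]),75.6,0)
E
```

```text
time: 15.55
ee_pos: [0.5119, -0.2176, 0.0477]
tcp_rot: [179.9, 0.0, 75.6]
wrist_force: [-0.5, -0.8, 0.2]
opening: 0.08
grasp_force: 0.0
[-23.    5.5  -6.3  78.1  -0.   81.4] [ 0.5119 -0.2176  0.0478] [1.7993e+02 2.0000e-02 7.5560e+01] 15.6
n 25171 5369 yaw,el [75.76  0.31] err 0.00042 barrel len 0.1304 full 0.0383 cB [ 0.521  -0.1858  0.0844] cH [ 0.536  -0.1266  0.0848]
```

Released with the pin unmoved. I'll back straight up and verify.

```bash
python3 -m jog '[{"rotation":[0,0,0],"translation":[0,0,8],"grip":80},{"rotation":[0,0,0],"translation":[0,0,25],"grip":80},{"rotation":[0,0,0],"translation":[0,0,50],"grip":80},{"rotation":[0,0,0],"translation":[0,0,90],"grip":80},{"rotation":[0,0,0],"translation":[-10,-20,135],"grip":80},{"rotation":[0,0,0],"translation":[-15,-35,180],"grip":80},{"rotation":[0,0,0],"translation":[-20,-50,220],"grip":80},{"rotation":[0,0,0],"translation":[-20,-50,250],"grip":80},{"rotation":[0,0,0],"translation":[-20,-50,250],"grip":80},{"rotation":[0,0,0],"translation":[-20,-50,250],"grip":80}]' 20; python3 look.py w10; python3 - <<'E'
from pinfit import *
pinfit('w10',np.array([.5124,-.2173,.085]),75.6,0)
cv2.imwrite("pics/f.png",np.hstack([cv2.resize(cv2.imread("pics/w10.png"),(400,300)),cv2.resize(imaging.camera("side")[0][:,:,::-1],(400,300))]))
E
```

```text
time: 16.6
ee_pos: [0.4921, -0.2678, 0.2985]
tcp_rot: [179.8, 0.0, 75.5]
wrist_force: [0.5, -0.1, -0.6]
opening: 0.0798
grasp_force: 0.0
[-28.5  10.   26.5 106.5  -0.   75.9] [ 0.4919 -0.2675  0.2973] [1.7996e+02 1.0000e-02 7.5570e+01] 16.65
n 4561 1487 yaw,el [ 7.562e+01 -4.000e-02] err 0.00044 barrel len 0.1699 full 0.2655 cB [ 0.5093 -0.2298  0.0844] cH [ 0.5123 -0.2182  0.0844]
```

View pics/f.png

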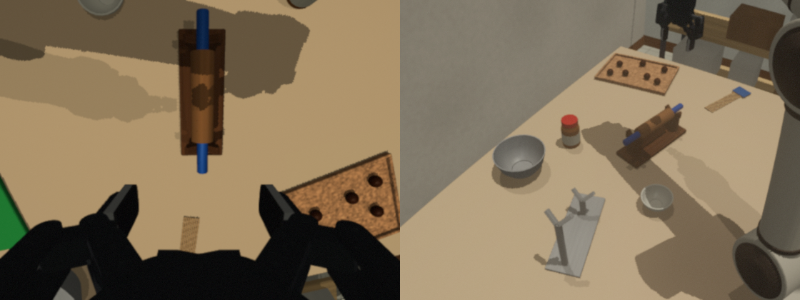

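The pin lies level in both notches: centre (512,-218,84) mm, yaw 75.6°, tilt 0.0°. Bowl, jar and dish are where they were. I'll hand in.

```bash
python3 -c "
from workcell import bot
print(bot.job_done())"
```

```text
the job is handed in; nothing more can be done
None
```

The rolling pin rests level in both notches of the stand, measured within about 1 mm of the seat point; bowl, jar and dish look unmoved, and I handed the job in at about 17 s (no verdict was returned).

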